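# Set the tube roller mixer to slow rolling and start it

### The arm

A 6-joint arm with a two-finger parallel gripper is mounted at the origin on a cart in front of the work surface, level with it; the furniture and walls round the work are solid. World frame = base frame: x ahead of the robot, y to its left, z up, the work surface at z = 0. Lengths are in m, angles in degrees, forces in N, time in s.
With the tool pointing down it reaches from about 0.325 to 0.9 m from the base axis. Payload 6.1 kg.
Tool frame: the origin (TCP) lies on the centre line of the jaws, within the pads' length; the fingertips stand 22 mm ahead of it and the grasp point (between the pads) lies 3 mm ahead of it; z points along the fingers, y is the direction in which the jaws open and shut (so a half turn about z gives the same grasp; the last joint's range is limited). The gripper opens to 87 mm and grips with 3 to 60 N. Pads are 19 mm wide; open, the fingers measure 117 mm over their backs; the gripper's body (75 mm by 190 mm) begins 51 mm behind the grasp point.
Start: joints at [-77.985, 12.628, 87.462, -0, 79.91, -7.225], TCP at [0.206, -0.59, 0.245] pointing down, gripper open.
Joint ranges: [-170.65, 170.65], [-52.31, 119.04], [5.05, 147.46], [-71.25, 251.25], [11.57, 151.72], [-153.62, 153.62]. Speed limits (degrees/s): [147.25, 147.25, 172.46, 180, 180, 180].

### API

Orientations are given as a 3x3 rotation matrix whose columns are the frame's x, y, z axes.
In Python, from rig import * gives the robot as it stands.
- The arm moves only by the tool send_rows, never from a script. Its arguments are lists of equal length, an entry for each row: "dp": the shift along the tool's x, y, z in m, a list of three; "twist": the turn about the tool's z in rad. A call has 1 to 8 rows; each row is the pose to reach, as a shift and turn from the pose commanded when the call began, along the tool's axes at that moment; what a row does not reach only later rows make up. A row lasts 1/10 s, in which the tool goes at most 50 mm and 8.59 degrees, less where a joint would pass 70% of its speed; a pose out of reach is approached as far as the arm can. A call with a gripper value outside its range is refused whole. "jaw" is the opening, from 0 (shut) to 1 (fully open), set as the call begins (left out, the last holds). The fingers move at their own pace and stop on an object; "force" is the grip in N (left out, the last holds). Time passes only in rows, so rows that repeat a pose let the fingers close. It gives the time, the measured TCP pose, the force and the opening at its end, in the units of the state.
- read_state(): the state, without advancing time (a new reading comes with each control period).
- camera(name): name is "scene" or "side" or "wrist"; returns the picture (384x512x3 uint8, blue, green, red); there is no depth.
- camera_model(name): a dict with "vfov" (degrees; the focal length in pixels is half the picture's height over the tangent of half this angle, whatever the lens; pixels are square), "cx", "cy" (the principal point, pixels), "R" (3x3) and "t" (3): a world point X has camera coordinates R X + t. Camera axes: x right, y down, z forward; pixel columns grow to the right and rows downward; lengths in m; the calibration is good to about 2 mm. A picture is of the moment at which its call begins: read the wrist's pose just before it. camera_model takes no time and is no camera call; for the wrist camera it gives the pose at the moment of the call.
- hand_in(): hands the job in, once; it reports no verdict.
The state is a dict: "clock": time; "q": joint angles; "dq": joint speeds; "joint_torque": joint torques, N m; "tool_pos": TCP position; "eef_rot": TCP orientation; "ft_force": force on the tool from outside, world axes, zero at the start; "ft_torque": the same for the moment, N m; "opening": finger opening in m.
Only numpy, scipy, OpenCV 4.12 (cv2) and the standard library are available. Lean on these libraries where they do the work, as an engineer would, in place of code of your own. Each camera call takes 0.05 s, during which the arm holds its last target.

### The job

Blood tubes lie on the stopped roller mixer: set it to slow plain rolling by gently pushing the gear lever through its H-shaped gate into the slot at the near end of the right-hand lane, all the way home. Only then press the small round start button fully and let it go, leaving the large mushroom stop button alone. Push the lever's knob from its sides, without pinching or forcing it, and leave the tubes and the other things on the bench where they are.

Things in the scene. Friction and masses are not known exactly. Their poses are not given: they have to be found in the camera images.
- mixer: Tube roller mixer: fixed white unit, 190 x 400 mm (wide), with four black rollers and three tubes in its middle, a 150 mm wide console with the gear lever at its right end and an 85 mm wide end with two buttons at its left; both ends are 85 mm high. Origin: centre of its underside. Axes: x away from the robot (far), y left, z up; turned up to 10 degrees. Wall cupboards hang 0.63 m above the worktop.
- gate_centre (a point): Centre of the lever's gate, on the top face of its steel plate (104 x 80 mm), 92 mm above the worktop; axes as the mixer's. Slots in the plate form an H: a left and a right lane, near to far (25 mm between their middles, 13 mm wide, 56 mm long), joined half-way by a cross channel 16 mm wide (neutral). Solid lands keep the lever from changing lane anywhere else.
- gate: The gate plate with its H slots; origin on the worktop's level under gate_centre, axes as the mixer's. The four lane ends are the gears: left lane rolls and rocks, right lane only rolls; the near ends (one pip on the plate) are slow, the far ends (two pips) fast.
- knob (a point): Centre of the round black knob on the lever, about 155 mm above the worktop: 34 mm across, from 20 mm below to 19 mm above this point, on a 9 mm rod. The lever's pivot is 80 mm below gate_centre, 145 mm from the knob. It stays where it is left; about 2 N at the knob move it. From the middle the knob travels 43 mm near or far, 23 mm left or right. Free space all round it.
- lever: The lever with its knob (both angles move it); origin at its pivot, z along the lever. It may be pushed with up to 40 N. lever_c1, c2, c3, c4 are the front, back, left and right flanks of the knob: fingers pressing on opposite flanks at once are pinching it.
- shift (a joint): Lever angle near to far, rad: 0 in neutral, about +0.30 against the far ends, about -0.30 against the near ends. It can change lane only between about -0.04 and +0.04.
- select (a joint): Lever angle left to right, rad: about -0.16 in the left lane, about +0.16 in the right lane (some 0.03 of play either way).
- start_top (a point): Centre of the top of the start button: the small round black push button, 24 mm across in a grey collar 40 mm across, on the left end of the mixer, farther from the robot; its top is about 107 mm above the worktop (10 mm above its collar). It is pressed straight down 6 mm, takes 5 N to bottom and springs back.
- start (a joint): Travel of the start button, m: 0 released, 0.006 fully pressed; it counts as pressed from 0.004.
- stop_top (a point): Centre of the top of the stop button: the larger mushroom head, 38 mm across, 90 mm nearer to the robot than the start button, top about 110 mm above the worktop. To be left alone.
- stop (a joint): Travel of the stop button, m: 0 released, 0.005 fully pressed.
- tube_1: Loose sample tube 16 x 83 mm lying left to right in the nearest groove between the rollers, its top about 84 mm up; origin at its round lower end. Bystander.
- tube_2: Like tube_1, in the middle groove. Bystander.
- tube_3: Like tube_1, in the far groove. Bystander.
- specimen_cup: Lidded cup, 58 mm across, 75 mm high, right of the mixer; origin at its underside. Bystander.
- stain_jar: Lidded jar, 58 mm across, 97 mm high, behind and left of the mixer; origin at its underside. Bystander.
- timer: Flat bench timer 66 x 62 x 20 mm, left of the mixer; origin at its underside. Bystander.
- dish: Petri dish 62 mm across, 15 mm high, near and right of the mixer; origin at its underside. Bystander.
- marker: Marker pen 135 mm long lying left of the mixer; origin at its underside. Bystander.

How it is judged:
By the outcome, as a careful person would: the job done as asked, in the order asked, and still so for the second after the job is handed in, with the robot touching nothing.
It also fails if it takes over 67 s, if anything falls off the work surface, if the arm or the gripper's body presses on something with over 40 N, if the wrist force passes 120 N, or if a joint passes its speed limit or range.

## Working session

There is one attempt and no reset: what is moved stays moved. The work goes in short steps, Python scripts to look and compute and a tool call to move; the robot and the scene stay as the last step left them, time stands still between calls to the robot, and variables do not carry over. Pictures are saved under pics/ and viewed, and the job is handed in when it is done.

Besides the shell and the picture viewer there is one more tool, called after "Call:" by a JSON object that holds its "api" and its "payload", one argument or row to a line. send_rows: Moves the arm, as the interface text tells. Its arguments: {"type":"object","properties":{"dp":{"type":"array","items":{"type":"array","items":{"type":"number"}}},"twist":{"type":"array","items":{"type":"number"}},"jaw":{"type":"number"},"force":{"type":"number"}},"required":["dp","twist"]}

```bash
mkdir -p pics; ls; python3 - <<'E'
from rig import *
import cv2
s=read_state();print(s)
for n in ("scene","side","wrist"):
    m=camera_model(n);print(n,m);cv2.imwrite(f"pics/{n}0.png",camera(n))
E
```

```text
pics
{'clock': 0.0, 'q': array([-7.79845583e+01,  1.26752251e+01,  8.75284679e+01,  8.65906952e-04,
        7.99102356e+01, -7.22441687e+00]), 'dq': array([ 0.00056132, -0.00626522, -0.0271119 , -0.01215809, -0.00160471,
        0.03092023]), 'joint_torque': array([-3.87471946e-04, -4.94618869e+01, -3.87378216e+01,  6.97528990e-02,
        5.72942547e-02, -1.32977843e-04]), 'tool_pos': array([ 0.20583322, -0.58949818,  0.24341243]), 'eef_rot': array([[ 9.44148291e-01,  3.29520629e-01, -3.99388267e-04],
       [ 3.29520764e-01, -9.44146319e-01,  1.94796152e-03],
       [ 2.64812542e-04, -1.97077126e-03, -9.99998023e-01]]), 'ft_force': array([-0.25665271, -0.65469104,  0.65107974]), 'ft_torque': array([ 0.00868564,  0.01355018, -0.00193822]), 'opening': 0.08730940131781736}
scene {'vfov': 47.2569015612702, 'cx': 256.4520163836516, 'cy': 191.02738701482392, 'R': array([[-0.67399915, -0.73858285, -0.01484987],
       [-0.28751456,  0.28078435, -0.91569402],
       [ 0.68048551, -0.61290743, -0.40160173]]), 't': array([0.43003534, 0.22215767, 1.25379226])}
side {'vfov': 50.25943830830683, 'cx': 256.58943656177786, 'cy': 193.02110493192924, 'R': array([[ 0.00250824, -0.99988205, -0.01515227],
       [-0.62305455,  0.0102892 , -0.78211071],
       [ 0.78217437,  0.01140241, -0.62295525]]), 't': array([0.0860878 , 0.42821751, 1.0008995 ])}
wrist {'vfov': 58.556905600226045, 'cx': 254.88046727435244, 'cy': 191.4492363847097, 'R': array([[ 0.32921758, -0.94424857, -0.00322834],
       [-0.91542909, -0.32000408,  0.24410443],
       [-0.23152834, -0.07740816, -0.96974358]]), 't': array([-0.6236354 , -0.02918303,  0.38971292])}
```

View pics/scene0.png

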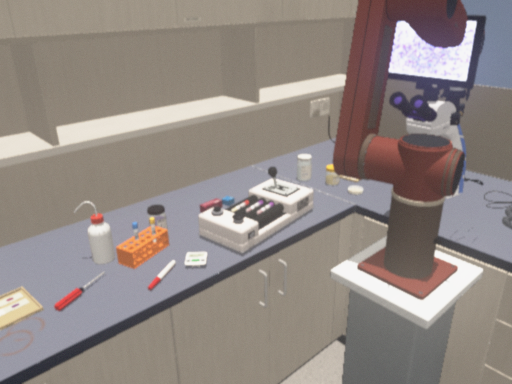

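View pics/side0.png

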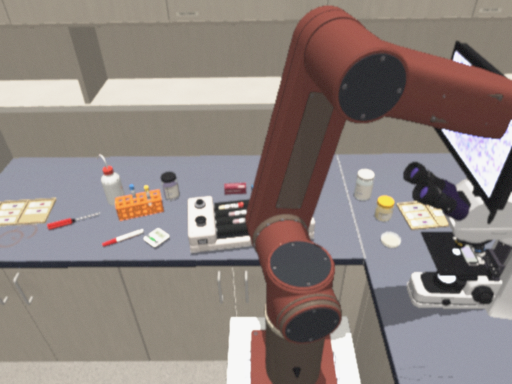

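View pics/wrist0.png

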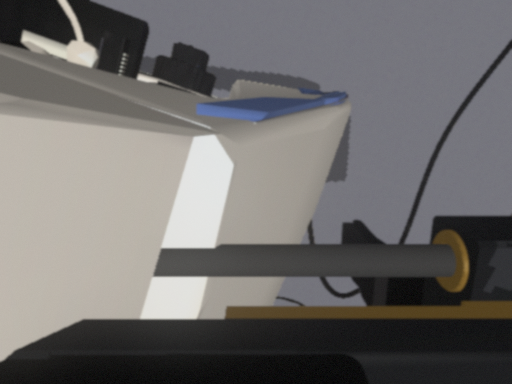

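The scene picture shows the mixer around (258,210), the knob at (272,172) and the buttons near (217,210) and (238,220). In the side picture the arm hides the lever. I'll enlarge the mixer.

```bash
python3 - <<'E'
import cv2
a=cv2.imread("pics/scene0.png")[150:255,185:335];cv2.imwrite("pics/sc.png",cv2.resize(a,None,fx=5.3,fy=5.3,interpolation=cv2.INTER_CUBIC))
a=cv2.imread("pics/side0.png")[180:260,130:330];cv2.imwrite("pics/sd.png",cv2.resize(a,None,fx=4,fy=4,interpolation=cv2.INTER_CUBIC))
E
```

```text
(no output)
```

View pics/sc.png

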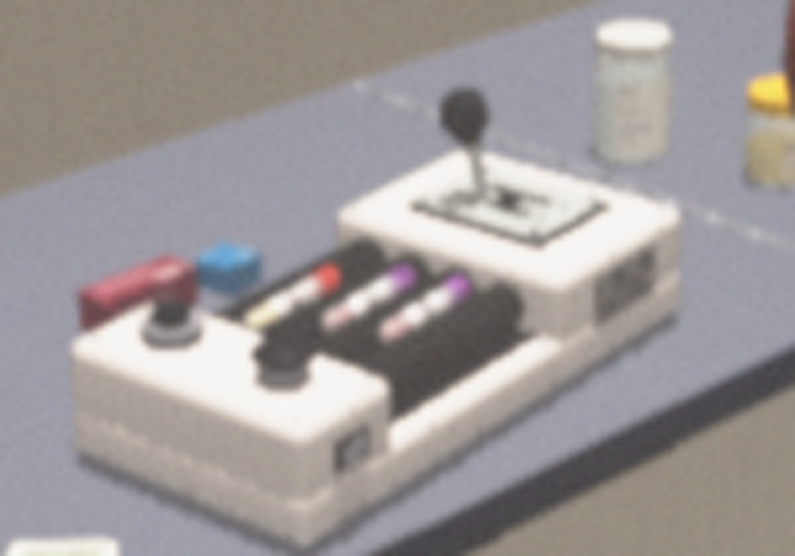

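View pics/sd.png

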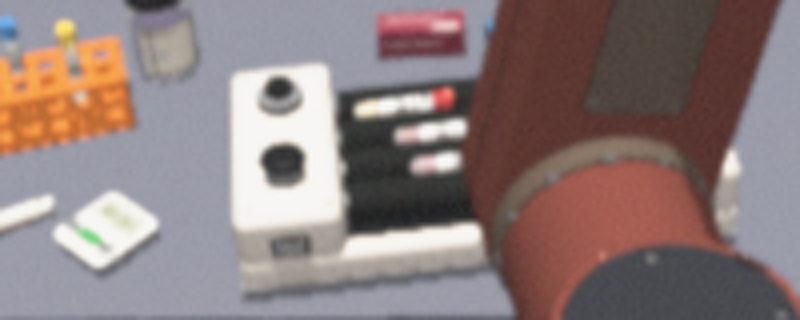

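```bash
cat > h.py <<'E'
import numpy as np
from rig import *
def f(m): return 192/np.tan(np.radians(m["vfov"]/2))
def ray(m,u,v):
    R=np.array(m["R"]);t=np.array(m["t"])
    d=R.T@np.array([(u-m["cx"])/f(m),(v-m["cy"])/f(m),1.]);return -R.T@t,d/np.linalg.norm(d)
def atz(m,u,v,z):
    c,d=ray(m,u,v);return c+d*(z-c[2])/d[2]
def tri(rs):
    A=0;b=0
    for c,d in rs:
        P=np.eye(3)-np.outer(d,d);A=A+P;b=b+P@c
    return np.linalg.solve(A,b)
def proj(m,X):
    p=np.array(m["R"])@X+np.array(m["t"]);return np.array([m["cx"],m["cy"]])+f(m)*p[:2]/p[2]
E
python3 - <<'E'
from h import *
m=camera_model("scene");s=camera_model("side")
g=lambda x,y:((x+.5)/5.3-.5+185,(y+.5)/5.3-.5+150)
h=lambda x,y:((x+.5)/4-.5+130,(y+.5)/4-.5+180)
for n,p,z in [("plL",(412,205),.092),("plR",(607,207),.092),("plN",(541,244),.092),("knob155",(464,116),.155),("knob148",(464,116),.148),("start",(171,303),.107),("stop",(284,343),.11),("rodbase",(481,198),.092)]:
    print(n,atz(m,*g(*p),z).round(4))
for n,p,z in [("start",(279,88),.107),("stop",(283,158),.11)]: print(n,atz(s,*h(*p),z).round(4))
E
```

```text
plL [0.5568 0.0439 0.092 ]
plR [ 0.4628 -0.0474  0.092 ]
plN [0.4517 0.0277 0.092 ]
knob155 [0.5345 0.0165 0.155 ]
knob148 [0.5475 0.0039 0.148 ]
start [0.5239 0.273  0.107 ]
stop [0.431  0.2624 0.11  ]
rodbase [0.5328 0.0022 0.092 ]
start [0.5123 0.2728 0.107 ]
stop [0.4238 0.2595 0.11  ]
```

```bash
python3 - <<'E'
from h import *
for n in("scene","side","wrist"):
    m=camera_model(n);print(n,(-np.array(m["R"]).T@m["t"]).round(3))
st=read_state();E=st["eef_rot"];m=camera_model("wrist")
print("cam in tool",(E.T@(-np.array(m["R"]).T@m["t"]-st["tool_pos"])).round(4)); print((np.array(m["R"])@E).round(3))
def to(p,yaw):
    d=E.T@(np.array(p)-st["tool_pos"]); cur=np.degrees(np.arctan2(E[1,0],E[0,0])); print(p,d.round(3),"twist",np.radians(-(yaw-cur)).round(3))
to((0.40,-0.15,0.33),8); to((0.40,-0.0,0.33),8);to((0.36,-0.35,0.33),8)
E
```

```text
scene [-0.499  1.024  0.713]
side [-0.516  0.07   0.96 ]
wrist [ 0.269 -0.568  0.383]
cam in tool [ 0.0666  0.0002 -0.1395]
[[-0.     1.     0.002]
 [-0.97   0.    -0.244]
 [-0.244 -0.002  0.97 ]]
(0.4, -0.15, 0.33) [ 0.328 -0.351 -0.086] twist 0.196
(0.4, -0.0, 0.33) [ 0.378 -0.493 -0.085] twist 0.196
(0.36, -0.35, 0.33) [ 0.225 -0.176 -0.086] twist 0.196
```

```bash
python3 - <<'E'
from h import *
import cv2
m=camera_model("scene");s=camera_model("side")
for a,b in [((397,98),(412,172)),((425,110),(462,210)),((458,112),(505,195))]:
    print(tri([ray(m,*a),ray(s,*b)]).round(3))
print(atz(s,415,300,0),atz(s,500,300,0),atz(s,480,200,0.3))
for n,x0,y0 in (("scene",340,50),("side",362,130)):
    a=cv2.imread(f"pics/{n}0.png")[y0:y0+180,x0:x0+172];cv2.imwrite(f"pics/mic_{n}.png",cv2.resize(a,None,fx=3.3,fy=3.3))
a=np.hstack([cv2.imread("pics/mic_scene.png")[:,:560],np.zeros((594,10,3),np.uint8)]) 
b=cv2.imread("pics/mic_side.png"); cv2.imwrite("pics/mic.png",cv2.resize(np.hstack([a,b[:594]]),(800,430)))
E
```

```text
[ 0.25  -0.276  0.409]
[ 0.195 -0.382  0.353]
[ 0.148 -0.457  0.377]
[ 0.19819367 -0.35922084  0.        ] [ 1.96103393e-01 -5.95865033e-01  1.11022302e-16] [ 0.27482429 -0.47647793  0.3       ]
```

View pics/mic.png

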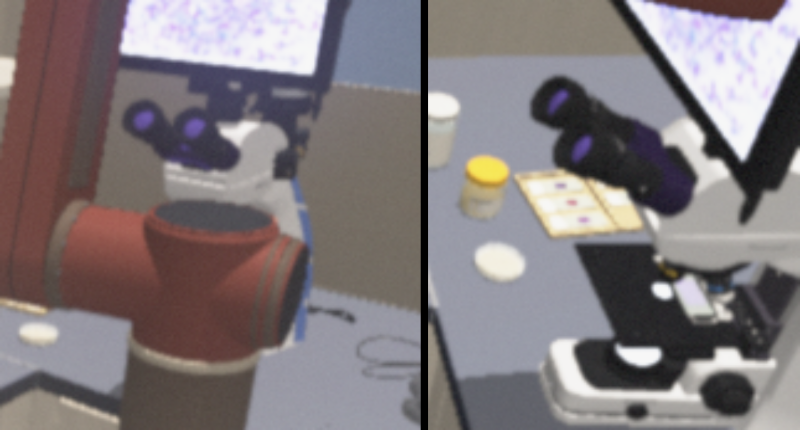

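```bash
python3 - <<'E'
import cv2
a=cv2.imread("pics/wrist0.png");cv2.imwrite("pics/w0b.png",cv2.resize(a,(800,600),interpolation=cv2.INTER_CUBIC))
E
```

```text
(no output)
```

View pics/w0b.png

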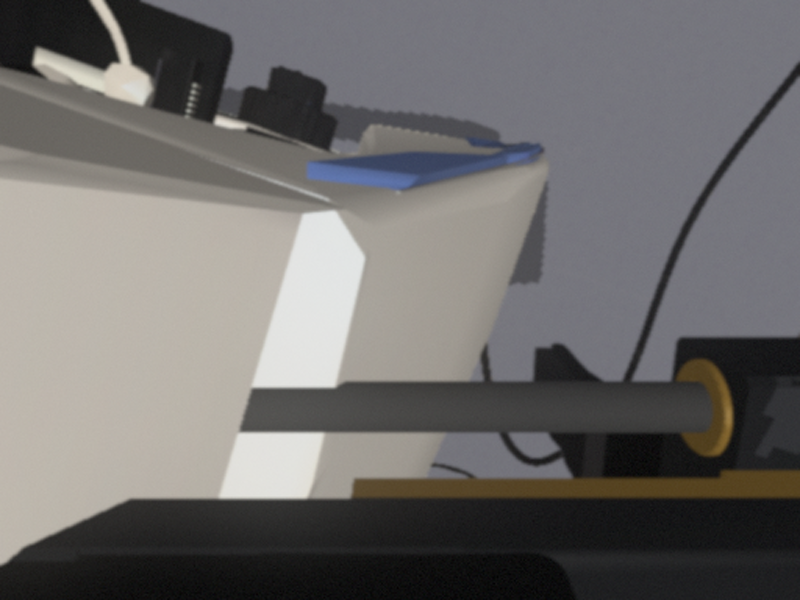

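The gripper starts visually overlapping the microscope (white pillar left of the jaws). I'll leave upwards in small steps and watch the force.

Call:
{"api": "send_rows", "payload": {
  "dp": [
    [0,0,-0.01],
    [0,0,-0.025],
    [0,0,-0.04]
  ],
  "twist": [0,0,0]
}}

```text
clock: 0.45
tool_pos: [0.206, -0.5903, 0.2863]
eef_rot: [[0.944, 0.33, 0.0], [0.33, -0.944, -0.001], [-0.0, 0.001, -1.0]]
ft_force: [0.3, -1.2, -0.5]
opening: 0.0867
```

Call:
{"api": "send_rows", "payload": {
  "dp": [
    [0,0,-0.03],
    [0,0,-0.06],
    [0,0,-0.09],
    [0,0,-0.12],
    [0,0,-0.15],
    [0,0,-0.18]
  ],
  "twist": [0,0,0,0,0,0]
}}

```text
clock: 1.05
tool_pos: [0.2059, -0.5898, 0.468]
eef_rot: [[0.944, 0.33, 0.001], [0.33, -0.944, -0.003], [-0.0, 0.003, -1.0]]
ft_force: [-0.3, -0.7, 0.3]
opening: 0.0871
```

```bash
python3 - <<'E'
from h import *
import cv2
print(read_state()["ft_force"])
a=[camera(n) for n in("scene","side","wrist")]
cv2.imwrite("pics/all1.png",cv2.resize(np.vstack([np.hstack(a[:2]),np.hstack([a[2],a[2]*0])]),(800,600)))
E
```

```text
[-0.26567679 -0.70326882  0.26247391]
```

View pics/all1.png

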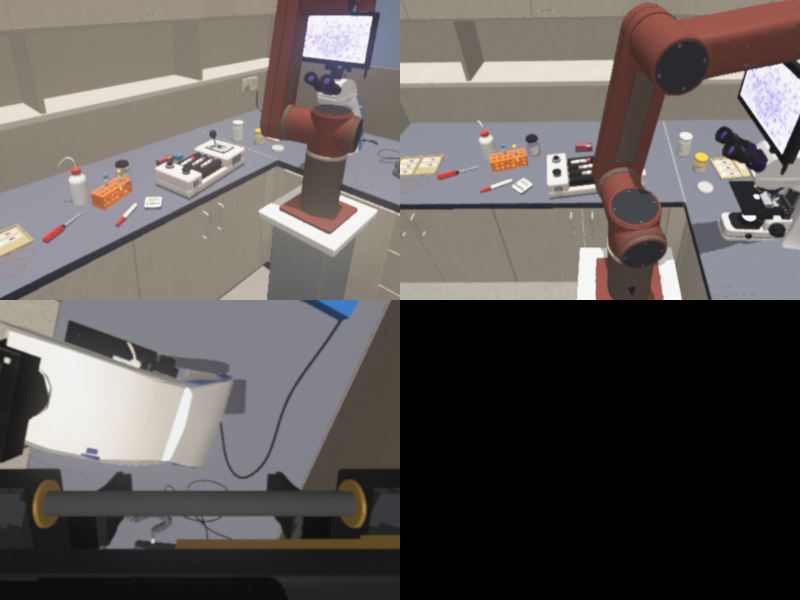

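```bash
python3 - <<'E'
from h import *
m=camera_model("scene");s=camera_model("side")
for a,b in [((387,79),(440,72)),((474,87),(497,190)),((390,15),(458,40)),((397,98),(412,172))]:
    r=[ray(m,*a),ray(s,*b)];X=tri(r)
    print(X.round(3),[np.linalg.norm(np.cross(X-c,d)).round(3) for c,d in r])
E
```

```text
[ 0.377 -0.354  0.515] [np.float64(0.072), np.float64(0.072)]
[ 0.067 -0.368  0.472] [np.float64(0.02), np.float64(0.02)]
[ 0.357 -0.348  0.663] [np.float64(0.006), np.float64(0.006)]
[ 0.25  -0.276  0.409] [np.float64(0.002), np.float64(0.002)]
```

```bash
python3 - <<'E'
from h import *
m=camera_model("scene");s=camera_model("side")
for u,v in[(180,22),(60,14)]: print("side",atz(s,u,v,.63).round(3))
for u,v in[(100,37),(250,18),(300,18)]: print("scene",atz(m,u,v,.63).round(3))
print(atz(s,60,157,0),atz(m,200,175,0))
st=read_state();print(st["q"].round(1),st["joint_torque"].round(1))
E
python3 - <<'E'
import cv2
a=cv2.imread("pics/side0.png")[0:120,0:300];cv2.imwrite("pics/cup.png",cv2.resize(a,None,fx=2.6,fy=2.6))
E
```

```text
side [0.655 0.289 0.63 ]
side [0.753 0.657 0.63 ]
scene [0.637 0.525 0.63 ]
scene [ 1.16  -0.448  0.63 ]
scene [ 0.941 -0.555  0.63 ]
[0.95055264 0.93148069 0.        ] [ 1.01520135 -0.00498607  0.        ]
[-78.   10.2  66.6   0.  102.8  -7.2] [ -0.  -49.4 -41.1   0.1   0.2   0. ]
```

View pics/cup.png

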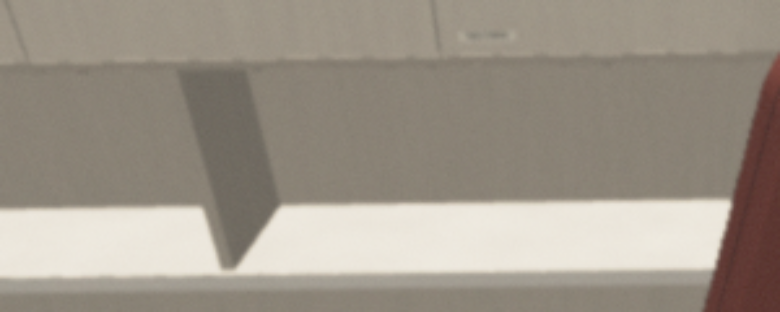

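Call:
{"api": "send_rows", "payload": {
  "dp": [
    [0.035,-0.002,0],
    [0.07,-0.005,0],
    [0.105,-0.008,0],
    [0.14,-0.01,0]
  ],
  "twist": [0,0,0,0]
}}

```text
clock: 1.6
tool_pos: [0.3357, -0.5336, 0.464]
eef_rot: [[0.944, 0.329, -0.001], [0.329, -0.944, 0.001], [-0.0, -0.001, -1.0]]
ft_force: [-0.3, -0.5, 0.1]
opening: 0.0873
```

Call:
{"api": "send_rows", "payload": {
  "dp": [
    [0.035,-0.002,0],
    [0.07,-0.005,0],
    [0.105,-0.008,0],
    [0.136,-0.01,0]
  ],
  "twist": [0,0,0,0]
}}

```text
clock: 2.0
tool_pos: [0.4613, -0.479, 0.4638]
eef_rot: [[0.944, 0.33, -0.001], [0.33, -0.944, 0.001], [-0.0, -0.001, -1.0]]
ft_force: [-0.1, -0.4, 0.8]
opening: 0.087
```

Call:
{"api": "send_rows", "payload": {
  "dp": [
    [0.01,-0.028,0],
    [0.02,-0.057,0],
    [0.03,-0.085,0],
    [0.04,-0.113,0]
  ],
  "twist": [0,0,0,0]
}}

```text
clock: 2.4
tool_pos: [0.4603, -0.3589, 0.4637]
eef_rot: [[0.944, 0.33, -0.001], [0.33, -0.944, 0.001], [-0.001, -0.001, -1.0]]
ft_force: [-0.6, 1.0, 0.5]
opening: 0.0871
```

Call:
{"api": "send_rows", "payload": {
  "dp": [
    [0.01,-0.028,0.0],
    [0.02,-0.057,0.0],
    [0.033,-0.095,0.0],
    [0.046,-0.132,0.01]
  ],
  "twist": [0,0,0,0]
}}

```text
clock: 2.8
tool_pos: [0.4601, -0.2193, 0.4552]
eef_rot: [[0.944, 0.329, 0.001], [0.329, -0.944, -0.001], [0.001, 0.001, -1.0]]
ft_force: [0.7, 1.1, 0.6]
opening: 0.0867
```

Call:
{"api": "send_rows", "payload": {
  "dp": [
    [0.011,-0.036,0.012],
    [0.022,-0.072,0.024],
    [0.034,-0.107,0.036],
    [0.045,-0.143,0.048],
    [0.056,-0.179,0.06],
    [0.068,-0.215,0.072],
    [0.079,-0.25,0.084],
    [0.09,-0.286,0.095]
  ],
  "twist": [0.025,0.05,0.075,0.1,0.125,0.15,0.175,0.196],
  "jaw": 0,
  "force": 20
}}

```text
clock: 3.6
tool_pos: [0.4503, 0.0805, 0.3585]
eef_rot: [[0.99, 0.138, -0.001], [0.138, -0.99, -0.0], [-0.001, -0.0, -1.0]]
ft_force: [0.3, -0.4, 0.3]
opening: 0.0311
```

```bash
python3 - <<'E'
from h import *
import cv2,json
s=read_state();m=camera_model("wrist");a=camera("wrist")
print(s["tool_pos"].round(4),s["eef_rot"].round(3))
json.dump({k:np.array(v).tolist() for k,v in m.items()},open("m1.json","w"))
cv2.imwrite("pics/w1.png",a);cv2.imwrite("pics/w1b.png",cv2.resize(a,(800,600),interpolation=cv2.INTER_CUBIC))
cv2.imwrite("pics/side1.png",camera("side"))
E
```

```text
[0.4503 0.0805 0.3585] [[ 0.99   0.138 -0.001]
 [ 0.138 -0.99  -0.   ]
 [-0.001 -0.    -1.   ]]
```

View pics/w1b.png

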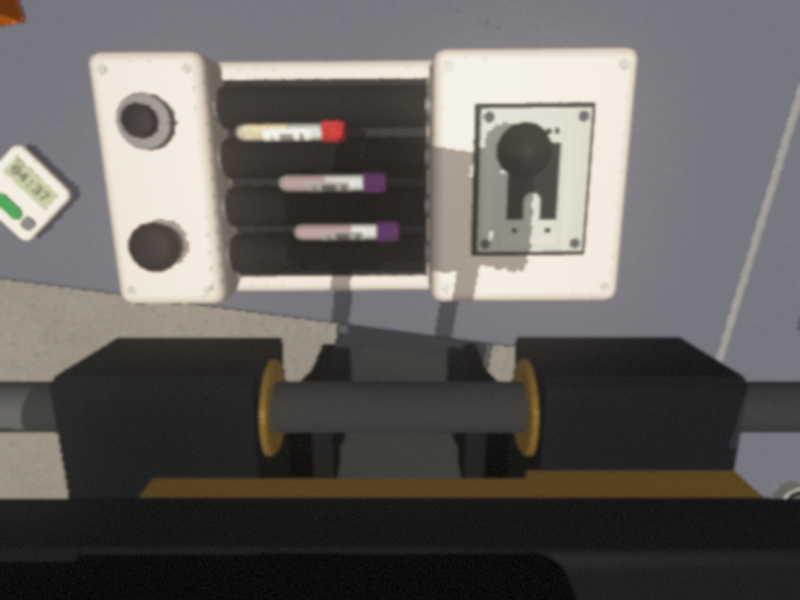

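View pics/side1.png

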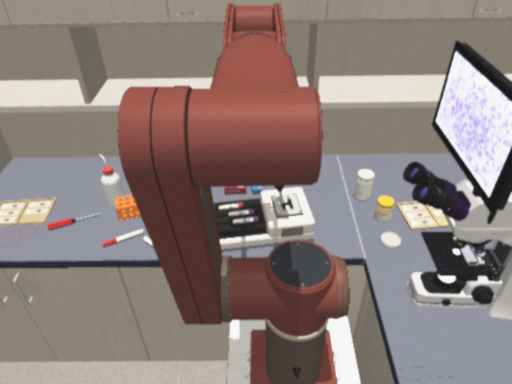

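```bash
python3 - <<'E'
import cv2
a=cv2.imread("pics/w1.png")[55:175,285:405];cv2.imwrite("pics/w1g.png",cv2.resize(a,None,fx=5,fy=5,interpolation=cv2.INTER_CUBIC))
a=cv2.imread("pics/w1.png")[45:195,60:150];cv2.imwrite("pics/w1s.png",cv2.resize(a,None,fx=4,fy=4,interpolation=cv2.INTER_CUBIC))
E
```

```text
(no output)
```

View pics/w1g.png

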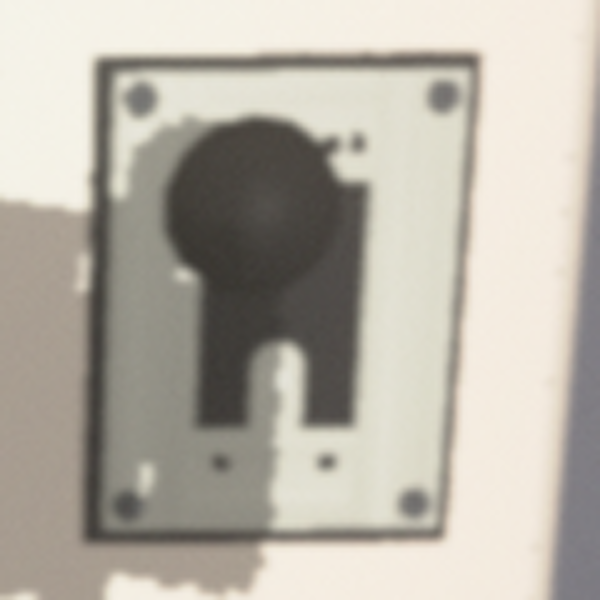

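View pics/w1s.png

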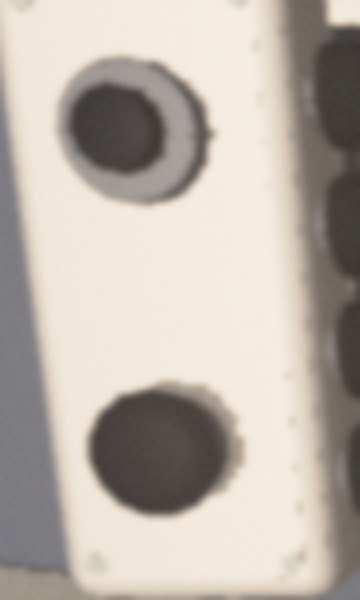

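```bash
python3 - <<'E'
from h import *
import json
m=json.load(open("m1.json"))
g=lambda x,y:((x+.5)/5-.5+285,(y+.5)/5-.5+55)
h=lambda x,y:((x+.5)/4-.5+60,(y+.5)/4-.5+45)
c=[atz(m,*g(*p),.092)[:2] for p in [(106,66),(472,64),(444,532),(96,534)]]
print(np.round(c,4)); C=np.mean(c,0)
ex=(c[0]+c[1]-c[2]-c[3]);ex/=np.linalg.norm(ex);print("centre",C.round(4),"yaw",np.degrees(np.arctan2(ex[1],ex[0])))
print("size",np.linalg.norm(c[0]-c[3]),np.linalg.norm(c[0]-c[1]))
ey=np.array([-ex[1],ex[0]])
loc=lambda p:np.round([(p-C)@ex,(p-C)@ey],4)
print("slotends",[loc(atz(m,*g(*p),.092)[:2]) for p in [(222,427),(329,427)]])
for z in(.147,.149,.151,.155):
    k=atz(m,*g(253,204),z);print(z,k.round(4),loc(k[:2]))
r=87/5*np.linalg.norm(np.array(m["R"])@k+m["t"])/f(m);print("knob r",r)
for n,p,z in[("start",(117,126),.107),("stop",(157,451),.11),("collar",(133,129),.097)]:
    X=atz(m,*h(*p),z);print(n,X.round(4),loc(X[:2]))
E
```

```text
[[ 0.564   0.0393]
 [ 0.5757 -0.0418]
 [ 0.4714 -0.0591]
 [ 0.4594  0.0232]]
centre [ 0.5176 -0.0096] yaw 9.05803572914828
size 0.10581219464615373 0.08191833000931714
slotends [array([-0.0275,  0.0123]), array([-0.0279, -0.0129])]
0.147 [0.5362 0.0129 0.147 ] [0.0219 0.0193]
0.149 [0.5361 0.0133 0.149 ] [0.0218 0.0197]
0.151 [0.5359 0.0138 0.151 ] [0.0218 0.0202]
0.155 [0.5357 0.0146 0.155 ] [0.0217 0.0211]
knob r 0.01786354995716431
start [0.5214 0.2729 0.107 ] [0.0482 0.2784]
stop [0.4342 0.2584 0.11  ] [-0.0402  0.2778]
collar [0.5213 0.2731 0.097 ] [0.0482 0.2786]
```

Knob lies at gate-local (+22, +20) mm: left lane, partly far. The slot ends and plate size check out. I'll move to beyond its far side with the fingers shut.

Call:
{"api": "send_rows", "payload": {
  "dp": [
    [0.03,0.017,0.025],
    [0.06,0.034,0.05],
    [0.09,0.051,0.08],
    [0.12,0.068,0.11],
    [0.134,0.077,0.138],
    [0.134,0.077,0.138]
  ],
  "twist": [-0.01,-0.02,-0.02,-0.02,-0.02,-0.02],
  "jaw": 0
}}

```text
clock: 4.3
tool_pos: [0.5928, 0.0197, 0.2157]
eef_rot: [[0.988, 0.157, -0.009], [0.157, -0.988, 0.0], [-0.009, -0.002, -1.0]]
ft_force: [-1.3, 0.2, -0.9]
opening: 0.0003
```

```bash
cat >> h.py <<'E'
C=np.array([.5176,-.0096]);ex=np.array([.9875,.1574]);ey=np.array([-.1574,.9875])
def loc(p): p=np.array(p)[:2]-C;return np.round([p@ex,p@ey],4)
def st():
    s=read_state();E=s["eef_rot"];print("t",s["clock"],"loc",loc(s["tool_pos"]),"z",s["tool_pos"][2].round(4),"yaw",np.degrees(np.arctan2(E[1,0],E[0,0])).round(2),"F",np.r_[s["ft_force"][:2]@ex,s["ft_force"][:2]@ey,s["ft_force"][2]].round(1),"op",round(s["opening"],4));return s
def knob(m,u,v,sh=0,se=.16):
    z=.012+.145*np.cos(sh)*np.cos(se);return loc(atz(m,u,v,z))
E
python3 - <<'E'
from h import *
import cv2
st()
a=camera("wrist");b=camera("side")
cv2.imwrite("pics/w2.png",np.vstack([cv2.resize(a,(480,360)),cv2.resize(b[150:270,170:330],(480,240)[:2])]))
E
```

```text
t 4.3 loc [0.0788 0.0171] z 0.2157 yaw 9.05 F [-1.2  0.4 -0.9] op 0.0003
```

View pics/w2.png

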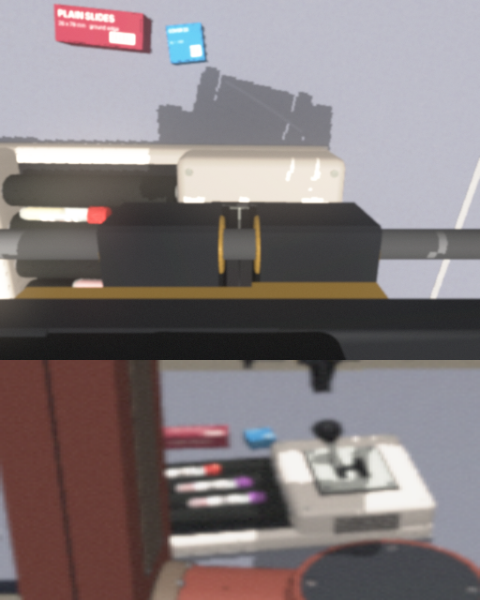

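The side view shows the closed fingers above and beyond the knob. Descending there.

Call:
{"api": "send_rows", "payload": {
  "dp": [
    [0,-0.003,0.02],
    [0,-0.003,0.04],
    [0,-0.003,0.059],
    [0,-0.003,0.059]
  ],
  "twist": [0,0,0,0]
}}

```text
clock: 4.8
tool_pos: [0.5925, 0.0248, 0.1622]
eef_rot: [[0.987, 0.16, -0.002], [0.16, -0.987, 0.0], [-0.002, -0.001, -1.0]]
ft_force: [-0.0, 0.9, -0.5]
opening: 0.0006
```

Call:
{"api": "send_rows", "payload": {
  "dp": [
    [-0.01,0,0],
    [-0.02,0,0],
    [-0.03,0,0],
    [-0.036,0,0],
    [-0.042,0,0],
    [-0.042,0,0]
  ],
  "twist": [0,0,0,0,0,0]
}}

```text
clock: 5.4
tool_pos: [0.5525, 0.0177, 0.1634]
eef_rot: [[0.987, 0.159, 0.002], [0.159, -0.987, -0.0], [0.001, 0.0, -1.0]]
ft_force: [1.2, 0.4, 1.0]
opening: 0.0003
```

```bash
python3 - <<'E'
from h import *
import cv2
st()
b=camera("side");cv2.imwrite("pics/s3r.png",b)
cv2.imwrite("pics/s3.png",cv2.resize(b[160:250,210:330],None,fx=6,fy=6,interpolation=cv2.INTER_CUBIC))
E
```

```text
t 5.4 loc [0.0388 0.0214] z 0.1634 yaw 9.15 F [1.3 0.2 1. ] op 0.0003
```

View pics/s3.png

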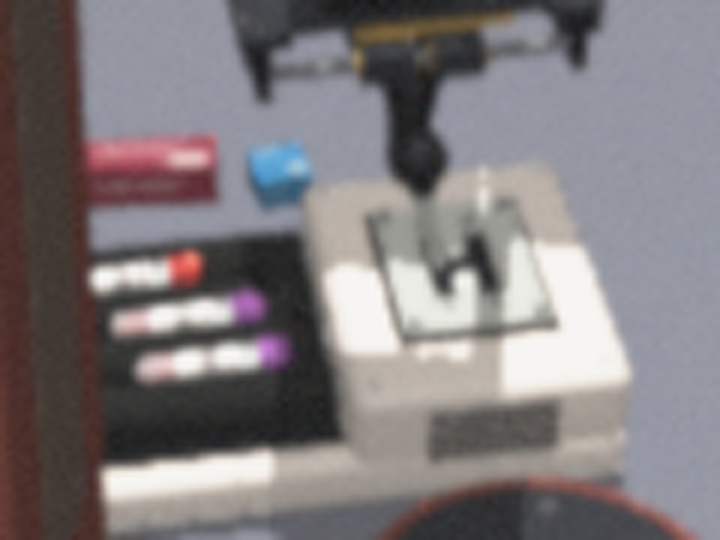

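```bash
python3 - <<'E'
from h import *
s=camera_model("side")
print(knob(s,(418.5)/6-.5+210,(157.5)/6-.5+160,.08))
E
```

```text
[0.0166 0.0192]
```

Call:
{"api": "send_rows", "payload": {
  "dp": [
    [-0.004,0,0],
    [-0.008,0,0],
    [-0.012,0,0],
    [-0.012,0,0]
  ],
  "twist": [0,0,0,0]
}}

```text
clock: 5.85
tool_pos: [0.5402, 0.0158, 0.1623]
eef_rot: [[0.987, 0.159, -0.001], [0.159, -0.987, -0.0], [-0.001, -0.0, -1.0]]
ft_force: [2.2, -0.9, 1.2]
opening: 0.0004
```

```bash
python3 - <<'E'
from h import *
import cv2
st()
b=camera("side");cv2.imwrite("pics/s4r.png",b)
cv2.imwrite("pics/s4.png",cv2.resize(b[165:225,245:325],None,fx=10,fy=10,interpolation=cv2.INTER_CUBIC))
E
```

```text
t 5.85 loc [0.0263 0.0215] z 0.1623 yaw 9.15 F [ 2.  -1.2  1.2] op 0.0004
```

View pics/s4.png

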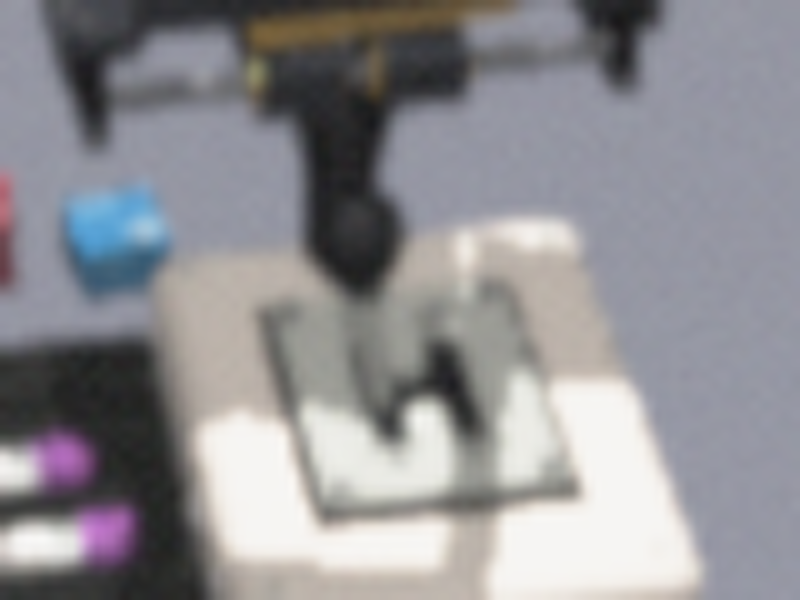

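```bash
python3 - <<'E'
from h import *
s=camera_model("side")
print(knob(s,280.4,189.0,.0))
# check against plate: corners TL(262,312) TR(512,282) BR(578,493) BL(320,520)
for p in[(262,312),(512,282),(578,493),(320,520)]: print(loc(atz(s,(p[0]+.5)/10-.5+245,(p[1]+.5)/10-.5+165,.092)))
E
```

```text
[-0.0013  0.0191]
[0.0471 0.041 ]
[ 0.0483 -0.0455]
[-0.0607 -0.0415]
[-0.0593  0.042 ]
```

Call:
{"api": "send_rows", "payload": {
  "dp": [
    [0.02,0,0],
    [0.03,-0.01,-0.03],
    [0.03,-0.03,-0.07],
    [0.0,-0.05,-0.1],
    [-0.04,-0.05,-0.12],
    [-0.08,-0.05,-0.14],
    [-0.09,-0.05,-0.14],
    [-0.09,-0.05,-0.14]
  ],
  "twist": [0,0,0,0,0,0,0,0]
}}

```text
clock: 6.7
tool_pos: [0.4431, 0.0508, 0.3028]
eef_rot: [[0.987, 0.159, 0.001], [0.159, -0.987, -0.0], [0.001, 0.0, -1.0]]
ft_force: [1.0, -0.3, -0.0]
opening: 0.0002
```

```bash
cat > look.py <<'E'
from h import *
import cv2,json,sys
n=sys.argv[1];st();m=camera_model("wrist");a=camera("wrist");cv2.imwrite(f"pics/{n}.png",a)
json.dump({k:np.array(v).tolist() for k,v in m.items()},open(f"{n}.json","w"))
cv2.imwrite(f"pics/{n}b.png",cv2.resize(a,(800,600),interpolation=cv2.INTER_CUBIC))
E
python3 look.py w5
```

```text
t 6.7 loc [-0.0641  0.0714] z 0.3028 yaw 9.14 F [ 0.9 -0.5 -0. ] op 0.0002
```

View pics/w5b.png

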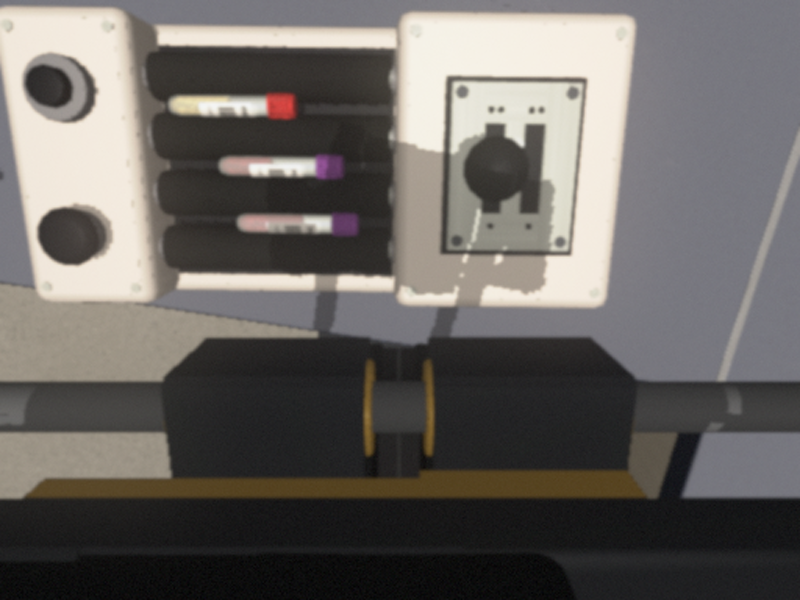

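```bash
cat > meas.py <<'E'
from h import *
import json,sys
def run(n,knobpx,corners,sh,se):
    m=json.load(open(n+".json"));q=.64
    g=lambda p:((p[0]+.5)*q-.5,(p[1]+.5)*q-.5)
    c=[loc(atz(m,*g(p),.092)) for p in corners];print("plate centre bias",np.mean(c,0).round(4))
    k=knob(m,*g(knobpx),sh,se)-np.mean(c,0);print("knob",k.round(4),"shift",np.arcsin(k[0]/.145).round(3),"select",-np.arcsin(k[1]/.145).round(3))
E
python3 - <<'E'
from meas import *
run("w5",(496,168),[(447,79),(586,80),(571,254),(442,252)],0,.16)
E
```

```text
plate centre bias [-0.0004  0.0001]
knob [0.0013 0.0209] shift 0.009 select -0.145
```

Knob now at (+1, +21) mm, in neutral. I'll go to its left side at the same height and push right.

Call:
{"api": "send_rows", "payload": {
  "dp": [
    [0.033,-0.009,0.03],
    [0.065,-0.011,0.06],
    [0.065,-0.011,0.1],
    [0.065,-0.011,0.13],
    [0.065,-0.011,0.147],
    [0.065,-0.011,0.147]
  ],
  "twist": [0,0,0,0,0,0]
}}

```text
clock: 7.35
tool_pos: [0.5038, 0.0722, 0.1502]
eef_rot: [[0.987, 0.159, -0.01], [0.159, -0.987, 0.0], [-0.01, -0.002, -1.0]]
ft_force: [0.2, 0.6, -0.8]
opening: 0.0004
```

Call:
{"api": "send_rows", "payload": {
  "dp": [
    [0,0.01,0],
    [0,0.02,0],
    [0,0.028,0],
    [0,0.036,0],
    [0,0.044,0],
    [0,0.05,0],
    [0,0.055,0],
    [0,0.055,0]
  ],
  "twist": [0,0,0,0,0,0,0,0]
}}

```text
clock: 8.15
tool_pos: [0.5153, 0.0171, 0.1556]
eef_rot: [[0.987, 0.158, 0.0], [0.158, -0.987, -0.0], [0.0, 0.0, -1.0]]
ft_force: [0.7, 0.3, 1.4]
opening: 0.0004
```

```bash
python3 -c "
from h import *
st()"
```

```text
t 8.15 loc [0.0019 0.0268] z 0.1556 yaw 9.12 F [0.7 0.2 1.4] op 0.0004
```

Call:
{"api": "send_rows", "payload": {
  "dp": [
    [0,0.004,0],
    [0,0.008,0],
    [0,0.012,0],
    [0,0.015,0],
    [0,0.015,0]
  ],
  "twist": [0,0,0,0,0]
}}

```text
clock: 8.65
tool_pos: [0.5175, 0.0026, 0.1554]
eef_rot: [[0.987, 0.159, -0.0], [0.159, -0.987, -0.0], [-0.0, 0.0, -1.0]]
ft_force: [-0.5, -0.0, 2.2]
opening: 0.0006
```

```bash
python3 - <<'E'
from h import *
import cv2
st()
b=camera("side")
cv2.imwrite("pics/s6.png",cv2.resize(b[165:225,245:325],None,fx=10,fy=10,interpolation=cv2.INTER_CUBIC))
E
```

```text
t 8.65 loc [0.0018 0.012 ] z 0.1554 yaw 9.13 F [-0.5  0.1  2.2] op 0.0006
```

View pics/s6.png

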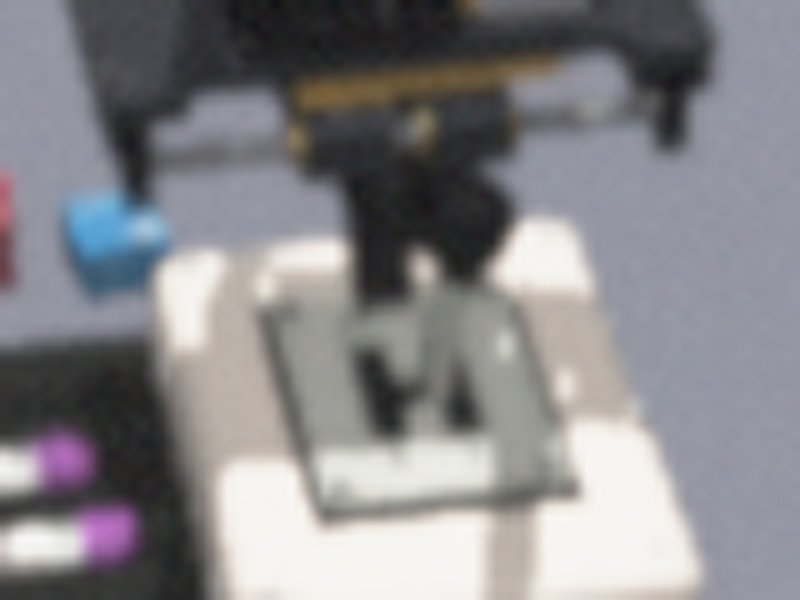

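Call:
{"api": "send_rows", "payload": {
  "dp": [
    [0,0.003,0],
    [0,0.006,0],
    [0,0.008,0],
    [0,0.008,0]
  ],
  "twist": [0,0,0,0]
}}

```text
clock: 9.1
tool_pos: [0.5187, -0.0052, 0.1553]
eef_rot: [[0.987, 0.159, -0.0], [0.159, -0.987, -0.0], [-0.0, -0.0, -1.0]]
ft_force: [0.6, 0.5, -0.1]
opening: 0.0001
```

```bash
python3 - <<'E'
from h import *
import cv2
st()
b=camera("side")
cv2.imwrite("pics/s7.png",cv2.resize(b[165:225,245:325],None,fx=10,fy=10,interpolation=cv2.INTER_CUBIC))
E
```

```text
t 9.1 loc [0.0017 0.0042] z 0.1553 yaw 9.14 F [ 0.6  0.4 -0.1] op 0.0001
```

View pics/s7.png

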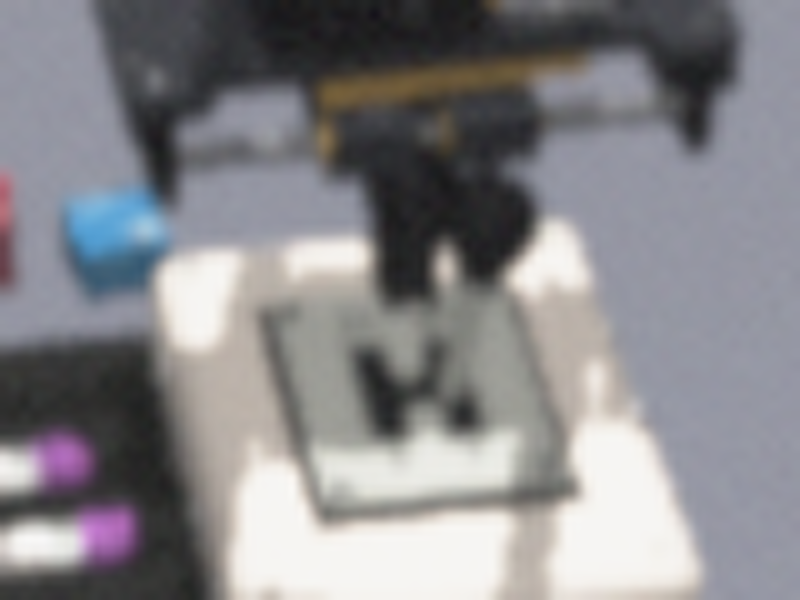

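Call:
{"api": "send_rows", "payload": {
  "dp": [
    [0,0.002,0],
    [0,0.003,0],
    [0,0.003,0]
  ],
  "twist": [0,0,0]
}}

```text
clock: 9.45
tool_pos: [0.5191, -0.0079, 0.1553]
eef_rot: [[0.987, 0.159, -0.0], [0.159, -0.987, 0.0], [-0.0, -0.0, -1.0]]
ft_force: [-0.8, 2.1, -0.9]
opening: 0.0006
```

Call:
{"api": "send_rows", "payload": {
  "dp": [
    [0,-0.02,0],
    [0.0,-0.04,-0.03],
    [-0.03,-0.05,-0.07],
    [-0.06,-0.05,-0.11],
    [-0.065,-0.05,-0.147],
    [-0.065,-0.05,-0.147]
  ],
  "twist": [0,0,0,0,0,0]
}}

```text
clock: 10.05
tool_pos: [0.4493, 0.0307, 0.3093]
eef_rot: [[0.987, 0.159, 0.012], [0.159, -0.987, -0.002], [0.011, 0.004, -1.0]]
ft_force: [0.5, -0.2, 0.5]
opening: 0.0006
```

```bash
python3 look.py w8
```

```text
t 10.05 loc [-0.0611  0.0505] z 0.3093 yaw 9.16 F [ 0.4 -0.3  0.5] op 0.0006
```

View pics/w8b.png

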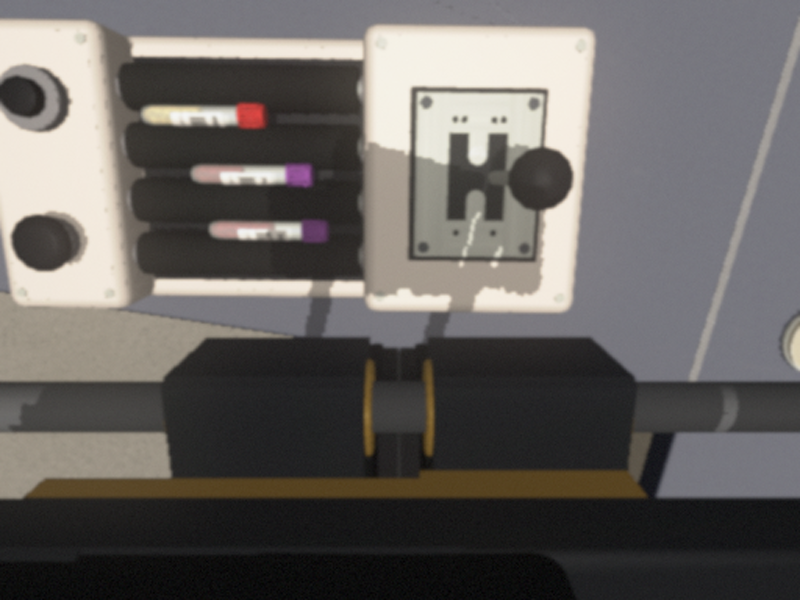

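```bash
python3 - <<'E'
from meas import *
run("w8",(541,178),[(412,89),(547,91),(535,260),(410,258)],0,.16)
E
```

```text
plate centre bias [-0.0002 -0.0003]
knob [ 0.0005 -0.0258] shift 0.004 select 0.179
```

Knob at (0, −26) mm: in the right lane at neutral. Next I'll go to its far side and push it toward the near end.

Call:
{"api": "send_rows", "payload": {
  "dp": [
    [0.04,0.026,0.02],
    [0.08,0.052,0.05],
    [0.116,0.0765,0.08],
    [0.116,0.0765,0.12],
    [0.116,0.0765,0.152],
    [0.116,0.0765,0.152]
  ],
  "twist": [0,0,0,0,0,0]
}}

```text
clock: 10.7
tool_pos: [0.5691, -0.0255, 0.1428]
eef_rot: [[0.987, 0.159, -0.013], [0.159, -0.987, 0.002], [-0.013, -0.004, -1.0]]
ft_force: [-0.9, -0.1, -0.6]
opening: 0.0002
```

```bash
python3 -c "
from h import *
st()"
```

```text
t 10.7 loc [ 0.0484 -0.0238] z 0.1428 yaw 9.12 F [-0.9  0.  -0.6] op 0.0002
```

Call:
{"api": "send_rows", "payload": {
  "dp": [
    [-0.007,0,0],
    [-0.014,0,0],
    [-0.021,0,0],
    [-0.028,0,0],
    [-0.035,0,0],
    [-0.042,0,0],
    [-0.049,0,0],
    [-0.055,0,0]
  ],
  "twist": [0,0,0,0,0,0,0,0]
}}

```text
clock: 11.5
tool_pos: [0.519, -0.0347, 0.1508]
eef_rot: [[0.987, 0.159, 0.0], [0.159, -0.987, -0.0], [0.0, 0.0, -1.0]]
ft_force: [1.3, 0.1, 1.5]
opening: 0.0004
```

```bash
python3 -c "
from h import *
st()"
```

```text
t 11.5 loc [-0.0025 -0.025 ] z 0.1508 yaw 9.15 F [ 1.3 -0.1  1.5] op 0.0004
```

Call:
{"api": "send_rows", "payload": {
  "dp": [
    [-0.005,0,0],
    [-0.009,0,0],
    [-0.013,0,0],
    [-0.013,0,0]
  ],
  "twist": [0,0,0,0]
}}

```text
clock: 11.9
tool_pos: [0.5069, -0.0364, 0.1501]
eef_rot: [[0.987, 0.159, 0.002], [0.159, -0.987, 0.001], [0.002, -0.001, -1.0]]
ft_force: [5.4, 1.5, -4.7]
opening: 0.0008
```

Call:
{"api": "send_rows", "payload": {
  "dp": [
    [-0.002,0,0],
    [-0.002,0,0]
  ],
  "twist": [0,0]
}}

```text
clock: 12.1
tool_pos: [0.5062, -0.0365, 0.1501]
eef_rot: [[0.987, 0.159, 0.004], [0.159, -0.987, 0.001], [0.004, -0.0, -1.0]]
ft_force: [10.5, 3.1, -7.8]
opening: 0.0004
```

```bash
python3 -c "
from h import *
st()"
```

```text
t 12.1 loc [-0.0155 -0.0248] z 0.1501 yaw 9.14 F [10.8  1.4 -7.8] op 0.0004
```

Force rose to about 13 N with the motion stopped, so the lever is against its end. I'll back off and check.

Call:
{"api": "send_rows", "payload": {
  "dp": [
    [0.01,0,0],
    [0.03,0,0],
    [0.05,0,-0.02],
    [0.05,-0.04,-0.06],
    [0.01,-0.08,-0.1],
    [-0.03,-0.12,-0.14],
    [-0.06,-0.13,-0.15],
    [-0.06,-0.13,-0.15]
  ],
  "twist": [0,0,0,0,0,0,0,0]
}}

```text
clock: 12.9
tool_pos: [0.4231, 0.0829, 0.3028]
eef_rot: [[0.987, 0.161, 0.001], [0.161, -0.987, -0.0], [0.001, 0.0, -1.0]]
ft_force: [-0.1, 0.5, -0.2]
opening: 0.0005
```

```bash
python3 look.py w9
```

```text
t 12.9 loc [-0.0788  0.1062] z 0.3028 yaw 9.24 F [ 0.   0.5 -0.2] op 0.0005
```

View pics/w9b.png

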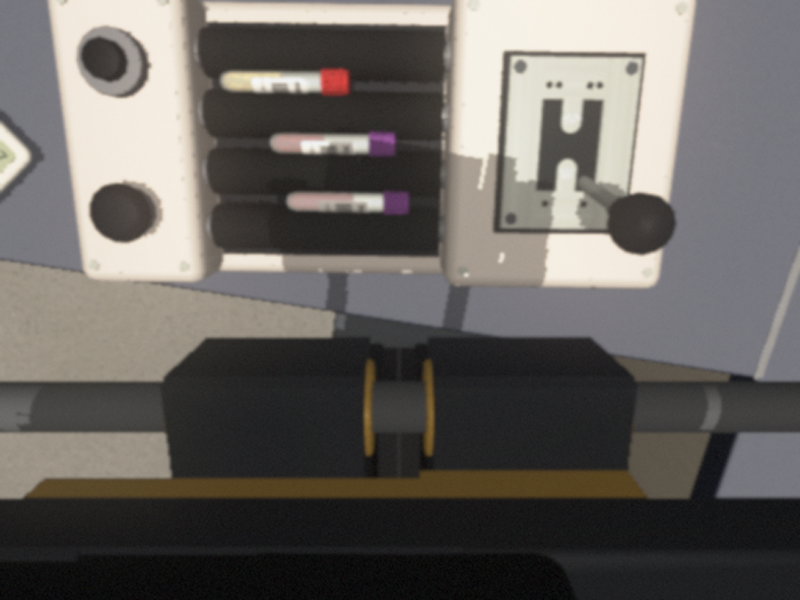

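```bash
python3 - <<'E'
from meas import *
run("w9",(641,223),[(504,52),(646,54),(633,234),(495,231)],.3,.16)
m=json.load(open("w9.json"));g=lambda p:((p[0]+.5)*.64-.5,(p[1]+.5)*.64-.5)
for n,p,z in(("start",(102,58),.107),("stop",(121,211),.11)):
    X=atz(m,*g(p),z);print(n,X.round(4),loc(X))
E
```

```text
plate centre bias [-0.0004 -0.0008]
knob [-0.0421 -0.025 ] shift -0.294 select 0.173
start [0.5207 0.2735 0.107 ] [0.0476 0.2791]
stop [0.4343 0.258  0.11  ] [-0.0401  0.2774]
```

Shift ≈ −0.29, select ≈ +0.17: home in right-near. Now to the start button.

Call:
{"api": "send_rows", "payload": {
  "dp": [
    [0.03,-0.04,0.0],
    [0.06,-0.08,0.02],
    [0.09,-0.12,0.05],
    [0.12,-0.16,0.08],
    [0.127,-0.1725,0.11],
    [0.127,-0.1725,0.13],
    [0.127,-0.1725,0.13],
    [0.127,-0.1725,0.13]
  ],
  "twist": [0,0,0,0,0,0,0,0]
}}

```text
clock: 13.75
tool_pos: [0.5226, 0.2719, 0.1702]
eef_rot: [[0.987, 0.159, -0.002], [0.159, -0.987, -0.001], [-0.002, 0.001, -1.0]]
ft_force: [0.8, -0.0, 1.0]
opening: 0.0005
```

```bash
python3 - <<'E'
from h import *
import cv2
st()
b=camera("scene")
cv2.imwrite("pics/s10.png",cv2.resize(b[150:255,185:335],None,fx=5.3,fy=5.3,interpolation=cv2.INTER_CUBIC))
E
```

```text
t 13.75 loc [0.0492 0.2772] z 0.1702 yaw 9.15 F [ 0.8 -0.1  1. ] op 0.0005
```

View pics/s10.png

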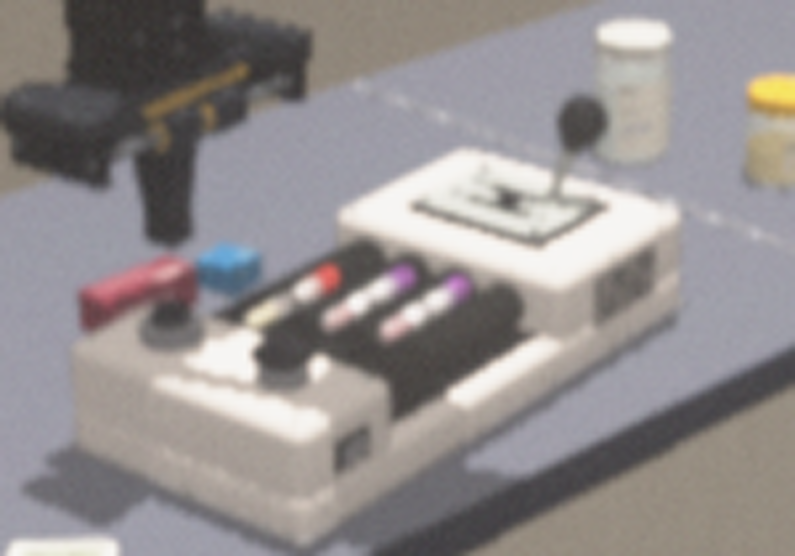

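Call:
{"api": "send_rows", "payload": {
  "dp": [
    [-0.001,-0.002,0.012],
    [-0.001,-0.002,0.025],
    [-0.001,-0.002,0.036],
    [-0.001,-0.002,0.036],
    [-0.001,-0.002,0.036]
  ],
  "twist": [0,0,0,0,0]
}}

```text
clock: 14.3
tool_pos: [0.5211, 0.2738, 0.134]
eef_rot: [[0.987, 0.159, -0.001], [0.159, -0.987, -0.0], [-0.001, 0.0, -1.0]]
ft_force: [0.0, -0.1, -0.4]
opening: 0.0004
```

Call:
{"api": "send_rows", "payload": {
  "dp": [
    [0,0,0.002],
    [0,0,0.004],
    [0,0,0.006],
    [0,0,0.008],
    [0,0,0.008]
  ],
  "twist": [0,0,0,0,0]
}}

```text
clock: 14.8
tool_pos: [0.5218, 0.2742, 0.1268]
eef_rot: [[0.987, 0.159, 0.001], [0.159, -0.987, 0.0], [0.001, -0.0, -1.0]]
ft_force: [-0.1, 0.1, 1.7]
opening: 0.0003
```

```bash
python3 -c "
from h import *
st()"
```

```text
t 14.8 loc [0.0488 0.2796] z 0.1268 yaw 9.15 F [-0.1  0.1  1.7] op 0.0003
```

Call:
{"api": "send_rows", "payload": {
  "dp": [
    [0,0,0.002],
    [0,0,0.004],
    [0,0,0.004]
  ],
  "twist": [0,0,0]
}}

```text
clock: 15.1
tool_pos: [0.5218, 0.2742, 0.1234]
eef_rot: [[0.987, 0.159, 0.001], [0.159, -0.987, 0.0], [0.001, -0.0, -1.0]]
ft_force: [-1.5, -1.6, 6.6]
opening: 0.0005
```

Call:
{"api": "send_rows", "payload": {
  "dp": [
    [0,0,0.002],
    [0,0,0.002]
  ],
  "twist": [0,0]
}}

```text
clock: 15.3
tool_pos: [0.5219, 0.2743, 0.1232]
eef_rot: [[0.987, 0.159, 0.001], [0.159, -0.987, 0.0], [0.001, -0.0, -1.0]]
ft_force: [-6.0, -2.6, 18.0]
opening: 0.0007
```

Bottomed: 18 N at z = 0.1232, with no further travel. Releasing straight up.

Call:
{"api": "send_rows", "payload": {
  "dp": [
    [0,0,-0.01],
    [0,0,-0.03],
    [0,0,-0.07],
    [0,0,-0.11],
    [-0.04,0.03,-0.15],
    [-0.08,0.06,-0.18],
    [-0.1,0.08,-0.18],
    [-0.1,0.08,-0.18]
  ],
  "twist": [0,0,0,0,0,0,0,0]
}}

```text
clock: 16.1
tool_pos: [0.4337, 0.1769, 0.3028]
eef_rot: [[0.988, 0.157, 0.003], [0.157, -0.988, -0.0], [0.003, 0.001, -1.0]]
ft_force: [1.0, 0.2, -0.0]
opening: 0.0003
```

```bash
python3 look.py w11; python3 -c "
from h import *
import cv2
cv2.imwrite('pics/s11.png',cv2.resize(camera('scene'),(800,600)))"
```

```text
t 16.1 loc [-0.0535  0.1973] z 0.3028 yaw 9.06 F [ 1.  0. -0.] op 0.0003
```

View pics/w11b.png

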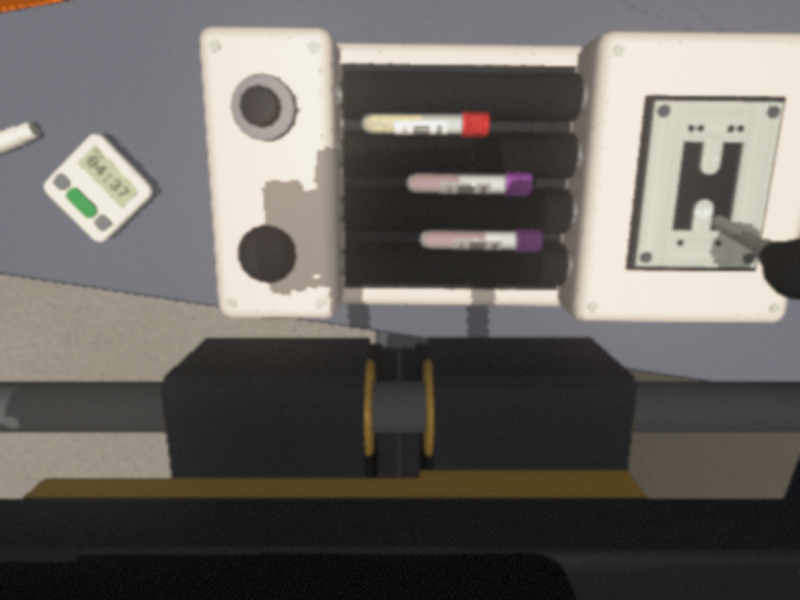

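View pics/s11.png

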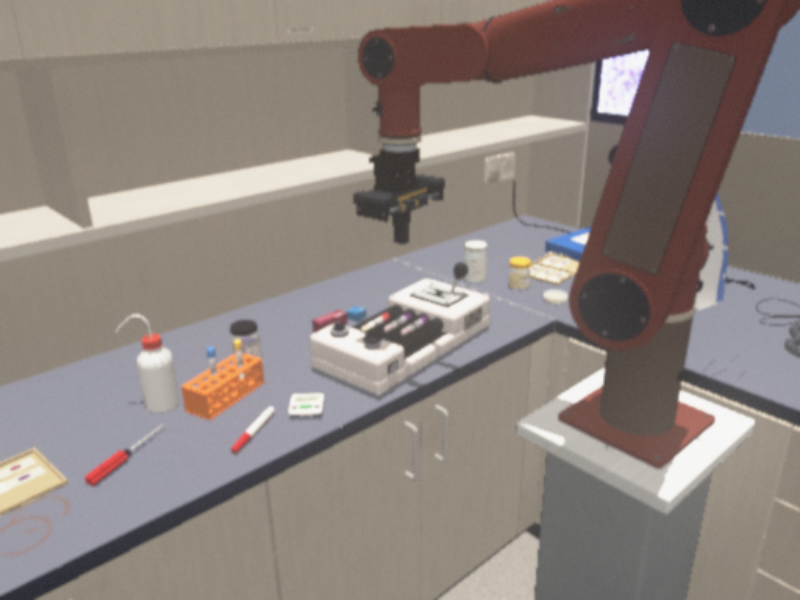

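The lever is still in right-near, the start button is released, and the tubes and bench items are undisturbed. The arm is clear at z = 0.30. Handing in.

```bash
python3 -c "
from rig import *
print(abs(read_state()['dq']).max()); print(hand_in())"
```

```text
3.134007299702417
the job is handed in; nothing more can be done
None
```

The job is done and handed in at about 16 s of the 67 s. The lever is home in the near slot of the right-hand lane, and only after that was the start button pressed fully and released.

- **Lever:** I pushed the knob with closed fingers from one side at a time: near to neutral, right across the gate, then near to the end. At the end stop the force rose to about 13 N with no further motion. The wrist picture then gave shift ≈ -0.29 and select ≈ +0.17, and a later picture, with the knob cut off at its edge, still showed the lever there.
- **Start button:** it bottomed at 18 N. The fingertips stopped at z ≈ 0.101, about 6 mm below its rest height. I judged it released from the last pictures only, by eye.
- **Left alone:** the fingers never went near the stop button, and the tubes and the other bench items I could see look unmoved. The gripper was clear and about 0.3 m up at hand-in.

**Checks that disagreed or fell short:**
- The side camera read the gate about 6 mm off in x, so I relied on the wrist camera.
- The gripper appeared to overlap the microscope in the starting pictures. Leaving upwards showed no contact force.
- When I handed in, one joint was still settling at about 3 degrees/s, with the arm touching nothing.

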